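# Reset the beam-stop arm and lock it with the jam nut

### The arm

A 6-joint arm with a two-finger parallel gripper is mounted at the origin on the work surface. World frame = base frame: x ahead of the robot, y to its left, z up, the work surface at z = 0. Lengths are in m, angles in rad, forces in N, time in s.
With the tool pointing down it reaches from about 0.35 to 0.85 m from the base axis. Payload 8.1 kg.
Tool frame: the origin (TCP) lies at the very end of the fingers, on their centre line; the grasp point (between the pads) lies 19 mm behind it; z points along the fingers, x is the direction in which the jaws open and shut, and the axes are right-handed (so a half turn about z gives the same grasp; the last joint's range is limited). The gripper opens to 85 mm and grips with 20 to 120 N. Pads are 22 mm wide; open, the fingers measure 114 mm over their backs; the gripper's body (76 mm by 85 mm) begins 54 mm behind the grasp point. The pads swing forward as they close: fully open they stand 13 mm farther back than shut.
Start: joints at [1.046, 0.13, 1.488, -0, 1.523, -0.085], TCP at [0.255, 0.543, 0.231] pointing down, gripper open.
Joint ranges: [-2.96, 2.96], [-0.89, 2.26], [0.02, 2.5], [-1.34, 4.48], [0, 2.73], [-2.66, 2.66]. Speed limits (rad/s): [2.39, 2.39, 2.79, 3.14, 3.14, 3.14].

### API

Orientations are given as a rotation vector (axis times angle).
In Python, from rig import monitor, optics, ticket gives the robot as it stands.
- The arm moves only by the tool jog_arm, never from a script. Its argument "rows" is a list that holds one entry, the list of rows, each a list of 4 numbers: the shift along the tool's x, y, z in mm, then the turn about the tool's z in degrees. A call has 1 to 20 rows; each row is the pose to reach, as a shift and turn from the pose commanded when the call began, along the tool's axes at that moment; what a row does not reach only later rows make up. A row lasts 1/8 s, in which the tool goes at most 62.5 mm and 10.7 degrees, less where a joint would pass 70% of its speed; a pose out of reach is approached as far as the arm can. A call with a gripper value outside its range is refused whole. "grip" is the opening, from 0 (shut) to 1 (fully open), set as the call begins (left out, the last holds). The fingers move at their own pace and stop on an object; the grip force is fixed at half the most. Time passes only in rows, so rows that repeat a pose let the fingers close. It gives the time, the measured TCP pose, the force and the opening at its end, in the units of the state.
- monitor.observe(): the state, without advancing time (a new reading comes with each control period).
- optics.get_image(name): name is "scene" or "top" or "wrist"; returns the picture (384x512x3 uint8, red, green, blue); there is no depth.
- optics.get_calibration(name): a dict with "mtx" (3x3 intrinsics, pixels), "rvec" (rotation vector, rad) and "tvec" (3), from world to camera coordinates, as OpenCV has them; the wrist camera has in their place "T_tool_cam" (4x4, takes a point from camera to tool coordinates, whose origin is the TCP and whose axes are the tool frame's). Camera axes: x right, y down, z forward; pixel columns grow to the right and rows downward; lengths in m; the calibration is good to about 2 mm. A picture is of the moment at which its call begins: read the wrist's pose just before it. get_calibration takes no time and is no camera call.
- ticket.hand_in(): hands the job in, once; it reports no verdict.
The state is a dict: "t": time; "joints": joint angles; "qvel": joint speeds; "joint_efforts": joint torques, N m; "ee_pos": TCP position; "tool_rot": TCP orientation; "wrist_force": force on the tool from outside, world axes, zero at the start; "moment": the same for the moment, N m; "opening": opening from 0.0 (shut) to 1.0 (fully open).
Only numpy, scipy, OpenCV 4.12 (cv2) and the standard library are available. Lean on these libraries where they do the work, as an engineer would, in place of code of your own. Each camera call takes 0.05 s, during which the arm holds its last target.

### The job

The beam-stop arm of the diffractometer mount is off its red index mark. Loosen the jam nut by its blue-handled lever (anticlockwise), turn the black adjuster knob until the black tip of the arm stands over the middle of the red mark, then swing the lever back clockwise until the nut comes up against its stop and set it tight there with a firm push of about 12 newtons. Move the arm only by the knob and only while the nut is loose, never touch it, and leave the bottle, jar and case standing where they are.

Things in the scene. Friction and masses are not known exactly. Their poses are not given: they have to be found in the camera images.
- knob_centre (a point): Centre of the black round adjuster knob (36 mm diameter, 28 mm tall, underside 118 mm up) on top of the adjuster screw; point on its upright axis half-way up, 132 mm above the table. Graspable at any yaw; stays at its height. 1 rad anticlockwise (from above) swings the beam-stop arm 0.2 rad anticlockwise. Turns with about 0.12 N m; it must not be forced round while the nut is nipped.
- adjuster: The adjuster screw with its knob; origin at table height on the knob's axis, turns with the knob. Its brass stem, 14 mm in diameter, is bare between nut (top at 75 mm) and knob. At least 3.3 rad of travel lies ahead anticlockwise.
- handle_centre (a point): Point on the axis of the upright blue round handle (14 mm diameter, 63 to 105 mm above the table) at the end of the jam nut's lever, 90 mm above the table and 75 mm from the knob's axis, about which it swings. Anticlockwise from above loosens, clockwise tightens. It is rigid with the lever and stays where it is left.
- jam_nut: Brass hexagon nut under the knob (61 to 75 mm up), with a steel lever bar (10 mm thick, axis 68 mm up); origin at table height on the knob's axis. At the start it is nipped: 0.6 rad of loosening frees it; over 1.2 rad are possible. It turns with about 3 to 6 N at the handle until, 0.2 to 0.7 rad clockwise of its start, it meets a firm stop; there the push climbs by 4 to 5 N per 0.1 rad.
- stop_tip (a point): Lower end of the black tip (10 mm diameter, 11 mm tall) of the beam-stop arm, a thin steel rod that swings level about an upright pivot beside the housing, on its side away from the robot; tip 150 mm from the pivot, 28 mm above the table.
- mark_centre (a point): Centre of the top of the red index mark, 12 mm wide along the white graduated arc and 30 mm long across it, 150 mm from the same pivot and 22 mm above the table. It does not move. At the start it lies 45 to 95 mm anticlockwise (seen from above) of the arm's tip.
- mount: The fixed mount: grey housing 84 mm square, top 60 mm up, on a dark base plate 10 mm thick; origin under the knob's axis at table height, x axis from there to the arm's pivot (56 mm away) and on to the middle of the arc. At the start the lever points roughly along its +y axis.
- stop_arm: The beam-stop arm with its tip; origin on the pivot at table height, x along the arm. Not to be touched.
- washer: Steel washer inside the housing, unseen: the nut presses it down on the lock pad. No force between them means that the nut is loose.
- lock_pad: Lock pad inside the housing, unseen, beneath the washer: it is pressed on the adjuster screw when the nut is nipped.
- stop_pin: Sprung stop tooth inside the housing, unseen, against which the nut comes up tight; origin on the knob's axis. Its place differs each time and is found by feel. After a firm push of 10 N or more at the handle the nut stays pressed on it.
- bottle: White plastic bottle with a blue cap, 60 mm in diameter, 115 mm tall, standing beside the mount; origin under its centre. Bystander.
- vial_jar: Amber glass jar with a black lid, 44 mm in diameter, 55 mm tall; origin under its centre. Bystander.
- case: Closed grey and blue plastic specimen case, 60 x 85 x 30 mm; origin under its centre. Bystander.

How it is judged:
On the way, in this order (a step that is already met when the one before it is completed fails the run):
1. the jam nut is loosened: no force between washer and lock pad (contact force between washer and lock_pad below 0.5 N), for 0.2 s.
2. with the nut loose, the arm's tip stands over the red mark (horizontal distance between stop_tip and mark_centre below 0.006 m and contact force between washer and lock_pad below 0.5 N), for 0.2 s.
3. the jam nut is tightened: pressed on its stop (contact force between jam_nut and stop_pin above 3 N), for 0.2 s.
At the end, for the whole second after the job is handed in: The arm's tip is over the red mark (within 6 mm of its centre), the arm is at rest, and the jam nut is tight: let go of, it stays pressed on its stop tooth with more than 2.5 N (horizontal distance between stop_tip and mark_centre below 0.006 m and contact force between jam_nut and stop_pin above 2.5 N and linear speed of stop_arm below 0.01 m/s); the robot touches nothing.
It fails at once if the robot touches the beam-stop arm (contact force between any of the fingers, the arm and stop_arm above 0.5 N).
It fails at once if the adjuster is forced round while the nut is nipped (contact force between washer and lock_pad above 2 N and distance of stop_tip from where it was at the start of the episode above 0.008 m and horizontal distance between stop_tip and mark_centre above 0.008 m).
It fails at once if the bottle is shoved or tipped (distance of bottle from where it was at the start of the episode above 0.02 m or angle between bottle's own z axis and vertical above 0.3 rad).
It fails at once if the jar is shoved or tipped (distance of vial_jar from where it was at the start of the episode above 0.02 m or angle between vial_jar's own z axis and vertical above 0.3 rad).
It fails at once if the case is shoved (distance of case from where it was at the start of the episode above 0.02 m).
It also fails if it takes over 72 s, if anything falls off the work surface, if the arm or the gripper's body presses on something with over 40 N, if the wrist force passes 120 N, or if a joint passes its speed limit or range.

## Working session

There is one attempt and no reset: what is moved stays moved. The work goes in short steps, Python scripts to look and compute and a tool call to move; the robot and the scene stay as the last step left them, time stands still between calls to the robot, and variables do not carry over. Pictures are saved under pics/ and viewed, and the job is handed in when it is done.

Besides the shell and the picture viewer there is one more tool, called by a JSON object that holds its "name" and its "arguments". jog_arm: Moves the arm, as the interface text tells. Its arguments: {"type":"object","properties":{"rows":{"type":"array","items":{"type":"array","items":{"type":"array","items":{"type":"number"}}}},"grip":{"type":"number"}},"required":["rows"]}

```bash
mkdir -p pics; ls; python3 - <<'E'
from rig import monitor, optics
import cv2
print(monitor.observe())
for n in ["scene","top","wrist"]:
    im=optics.get_image(n); cv2.imwrite(f"pics/{n}0.png",im[:,:,::-1]); print(n,optics.get_calibration(n))
E
```

```text
pics
{'t': 0.0, 'joints': array([ 1.04561682e+00,  1.31153484e-01,  1.48929098e+00, -8.57934308e-06,
        1.52299965e+00, -8.53971582e-02]), 'qvel': array([ 0.00187247, -0.0002193 ,  0.00093349, -0.00026284,  0.0010142 ,
        0.00036426]), 'joint_efforts': array([ 5.76647544e-04, -5.69379365e+01, -5.00571299e+01, -9.44421799e-05,
        1.42968542e-02, -3.16426531e-05]), 'ee_pos': array([0.25514781, 0.5424344 , 0.23024259]), 'tool_rot': array([ 2.65177054e+00,  1.68294110e+00, -2.57255399e-03]), 'wrist_force': array([ 0.27589534, -0.76032401, -0.50327346]), 'moment': array([-0.05659113,  0.04884459,  0.02853878]), 'opening': 0.9983442992041448}
scene {'mtx': array([[410.62491878,   0.        , 250.26756663],
       [  0.        , 410.62491878, 193.38777845],
       [  0.        ,   0.        ,   1.        ]]), 'rvec': array([ 0.81020958,  2.51319234, -1.19841043]), 'tvec': array([ 0.44068653, -0.14651291,  1.19728519])}
top {'mtx': array([[385.73896774,   0.        , 253.54519418],
       [  0.        , 385.73896774, 187.41271005],
       [  0.        ,   0.        ,   1.        ]]), 'rvec': array([ 2.15243003, -2.11012815,  0.2277003 ]), 'tvec': array([0.03159964, 0.58897925, 0.76802536])}
wrist {'mtx': array([[330.32436461,   0.        , 252.26539509],
       [  0.        , 330.32436461, 188.4632517 ],
       [  0.        ,   0.        ,   1.        ]]), 'T_tool_cam': array([[ 9.99999329e-01,  1.07710509e-03,  4.26668015e-04,
         8.89718093e-04],
       [-1.15509537e-03,  9.55307528e-01,  2.95611557e-01,
        -7.38851484e-02],
       [-8.91944543e-05, -2.95611851e-01,  9.55308131e-01,
        -1.42999309e-01],
       [ 0.00000000e+00,  0.00000000e+00,  0.00000000e+00,
         1.00000000e+00]])}
```

View pics/scene0.png

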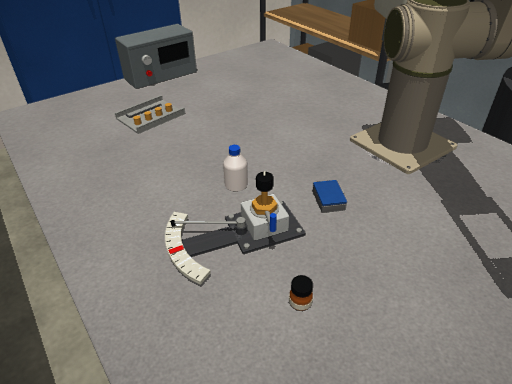

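View pics/top0.png

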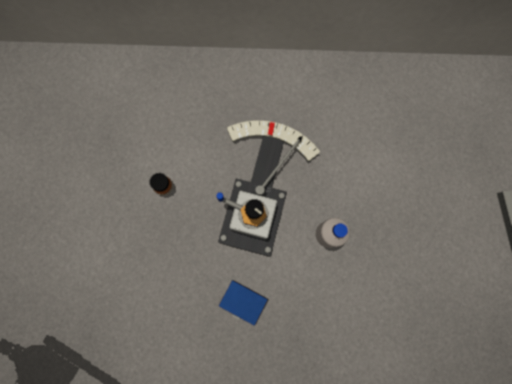

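View pics/wrist0.png

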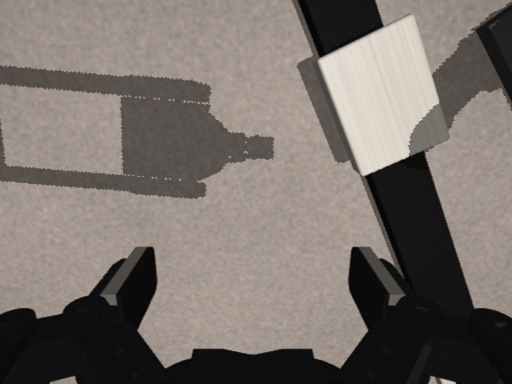

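The top view shows the knob at about (254,209), the handle at (221,197), the red mark at (271,129), the tip at (300,139) and the pivot at (260,189). The bottle, at (335,233), jar and case all stand clear. Next I measure these by colour masks.

```bash
cat > h.py <<'E'
import numpy as np, cv2
from scipy.spatial.transform import Rotation as R
from rig import monitor, optics
def ray(name,px,st=None):
    c=optics.get_calibration(name)
    d=cv2.undistortPoints(np.array([[px]],float),c['mtx'],None)[0,0]; d=np.array([d[0],d[1],1])
    if name=='wrist':
        T=c['T_tool_cam']; Rt=R.from_rotvec(st['tool_rot']).as_matrix()
        o=Rt@T[:3,3]+st['ee_pos']; return o,Rt@T[:3,:3]@d
    M=cv2.Rodrigues(c['rvec'])[0]; return -M.T@c['tvec'],M.T@d
def onz(name,px,z,st=None):
    o,d=ray(name,px,st); return o+d*(z-o[2])/d[2]
def proj(name,p):
    c=optics.get_calibration(name); return cv2.projectPoints(np.array([p],float),c['rvec'],c['tvec'],c['mtx'],None)[0][0,0]
def blobs(im,kind,amin=8):
    hsv=cv2.cvtColor(im,cv2.COLOR_RGB2HSV); H,S,V=cv2.split(hsv)
    m={'red':((H<8)|(H>172))&(S>150)&(V>80),'blue':(H>105)&(H<130)&(S>150)&(V>60),'black':(V<28)}[kind].astype(np.uint8)
    n,l,s,c=cv2.connectedComponentsWithStats(m)
    return [(c[i].round(1),s[i].tolist()) for i in range(1,n) if s[i][4]>=amin]
E
python3 - <<'E'
from h import *
for n in ['top','scene']:
    im=cv2.imread(f'pics/{n}0.png')[:,:,::-1].copy()
    for k in ['red','blue','black']:
        print(n,k); [print('  ',b) for b in blobs(im,k) if b[1][4]<3000]
    if n=='top': crop=im[100:270,190:360]; 
    else: crop=im[160:300,150:320]
    cv2.imwrite(f'pics/{n}c.png',cv2.resize(crop[:,:,::-1],None,fx=4 if n=='scene' else 3.5,fy=4 if n=='scene' else 3.5,interpolation=cv2.INTER_CUBIC))
print(ray('top',(254,209))[0],ray('scene',(254,209))[0])
E
```

```text
top red
   (array([270.7, 128.1]), [269, 123, 5, 12, 50])
top blue
   (array([219.6, 196.1]), [217, 193, 6, 7, 33])
   (array([339.8, 230.1]), [333, 224, 14, 13, 139])
   (array([242.9, 302.3]), [220, 282, 46, 42, 1090])
top black
   (array([159.4, 182.2]), [151, 174, 18, 17, 235])
   (array([253.2, 208.5]), [247, 201, 16, 17, 175])
scene red
   (array([148.6,  72.8]), [146, 70, 6, 7, 30])
   (array([175.6, 249.1]), [169, 246, 15, 8, 67])
scene blue
   (array([233.8, 149.8]), [229, 145, 11, 11, 105])
   (array([329.3, 192.5]), [313, 180, 34, 26, 584])
   (array([272.5, 222. ]), [270, 213, 6, 19, 110])
scene black
   (array([260. ,   5.5]), [260, 0, 1, 12, 12])
   (array([301.1,  36.9]), [301, 32, 2, 12, 14])
   (array([172.9,  52.1]), [158, 41, 31, 23, 473])
   (array([500.6, 114.6]), [483, 79, 29, 65, 1138])
   (array([264. , 181.4]), [256, 172, 17, 19, 274])
   (array([172.5, 222.7]), [171, 220, 4, 6, 18])
   (array([301.3, 286. ]), [291, 276, 21, 21, 369])
[0.43202067 0.06010722 0.86458273] [0.93644276 0.585819   0.65502179]
```

View pics/topc.png

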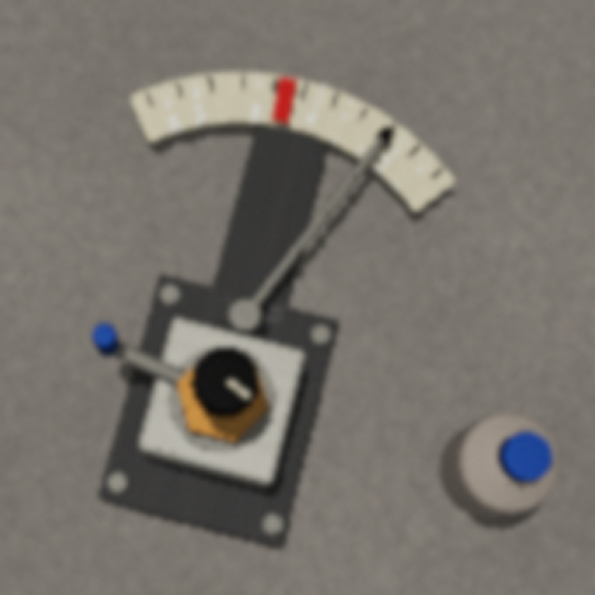

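View pics/scenec.png

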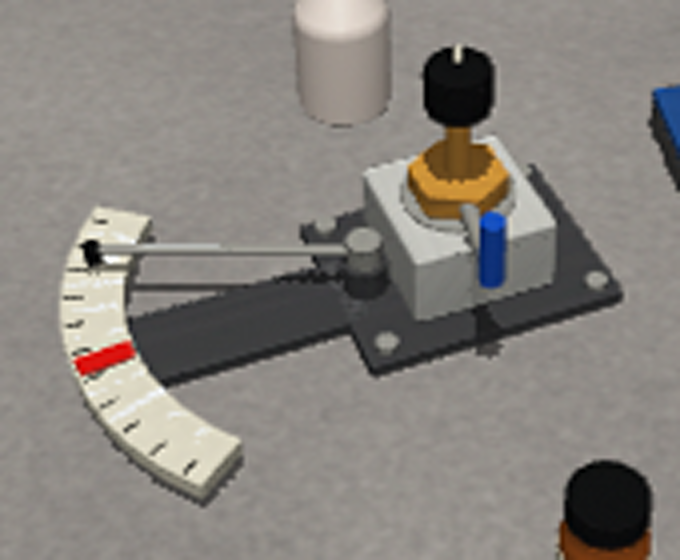

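```bash
python3 - <<'E'
from h import *
def tri(a,b):
    o1,d1=ray('top',a);o2,d2=ray('scene',b)
    A=np.c_[d1,-d2];t=np.linalg.lstsq(A,o2-o1,rcond=None)[0]
    p,q=o1+d1*t[0],o2+d2*t[1]; return (p+q)/2,np.linalg.norm(p-q)
print('knob tri',tri((254,209),(264,182)),'handle',tri((219.6,196.1),(272.5,222)))
k=onz('top',(254.3,209),.146);print('knob top z.146',k, onz('scene',(264,181.4),.132))
h=onz('top',(219.6,196.1),.1);print('handle',h,onz('scene',(272.5,222),.084))
m=onz('top',(270.9,128.6),.022);print('mark',m,onz('scene',(175.6,249.6),.022))
t=onz('top',(300,138.5),.034);print('tip',t,onz('scene',(172.5,222.7),.033))
p=onz('top',(260,189.5),.04);print('piv?',p)
for n,px,z in [('bottle',(339.8,230.1),.115),('jar',(159.4,182.2),.055),('case',(242.9,302.3),.03)]: print(n,onz('top',px,z))
print(np.hypot(*(h-k)[:2]),np.hypot(*(m-p)[:2]),np.hypot(*(t-p)[:2]),np.hypot(*(p-k)[:2]),np.hypot(*(m-t)[:2]))
E
```

```text
knob tri (array([0.53171091, 0.04324686, 0.12992682]), np.float64(0.00010896741220203507)) handle (array([0.56261546, 0.11310956, 0.08599007]), np.float64(0.0004982091299468605))
knob top z.146 [0.52958179 0.04301691 0.146     ] [0.53205804 0.04379919 0.132     ]
handle [0.56044833 0.11199213 0.1       ] [0.56113729 0.11164107 0.084     ]
mark [0.73310335 0.00515507 0.022     ] [0.73465203 0.00641198 0.022     ]
tip [ 0.70710504 -0.05997644  0.034     ] [ 0.70658678 -0.05991235  0.033     ]
piv? [0.5869821  0.02882358 0.04      ]
bottle [ 0.49583661 -0.12507085  0.115     ]
jar [0.59525388 0.2440758  0.055     ]
case [0.34905063 0.06064653 0.03      ]
0.07556668775577473 0.1480257420497579 0.14938194609871447 0.05912906174579469 0.07012863459712346
```

```bash
cat >> h.py <<'E'
def yaw(st): 
    x=R.from_rotvec(st['tool_rot']).as_matrix()[:,0]; return np.arctan2(x[1],x[0])
def goto(p,psi=None,st=None):
    st=st or monitor.observe(); M=R.from_rotvec(st['tool_rot']).as_matrix()
    s=M.T@(np.array(p)-st['ee_pos'])*1e3
    t=0 if psi is None else -np.degrees((psi-yaw(st)+np.pi)%(2*np.pi)-np.pi)
    print('shift',s.round(1),'turn',round(t,1),'at',st['ee_pos'].round(4),'yaw',round(yaw(st),3))
E
python3 - <<'E'
from h import *
goto((.561,.112,.17),-.41)
E
```

```text
shift [-259.3  460.    60.8] turn 88.3 at [0.2552 0.5425 0.2305] yaw 1.131
```

{"name": "jog_arm", "arguments": {"rows": [[[-8,15,2,3],[-26,46,6,9],[-52,92,12,18],[-78,138,18,26],[-104,184,24,35],[-130,230,30,44],[-156,276,36,53],[-182,322,42,62],[-208,368,48,71],[-233,414,54,79],[-250,443,58,85],[-258,457,61,88],[-259,460,61,88],[-259,460,61,88],[-259,460,61,88]]], "grip": 1.0}}

```text
t: 2.02
ee_pos: [0.561, 0.1139, 0.1706]
tool_rot: [-3.078, 0.628, -0.0]
wrist_force: [-0.4, 0.8, -0.6]
opening: 1.001
```

```bash
python3 - <<'E'
from h import *
st=monitor.observe(); im=optics.get_image('wrist'); cv2.imwrite('pics/w1.png',im[:,:,::-1])
print(st['t'],st['joints'].round(3)); goto((.561,.112,.17),-.41,st)
for b in blobs(im,'blue'): print(b, onz('wrist',b[0],.105,st))
E
```

```text
2.025 [0.111 0.092 1.641 0.    1.408 0.513]
shift [0.8 1.7 0.6] turn 0.4 at [0.561  0.1139 0.1706] yaw -0.403
(array([254.4, 198.1]), [245, 181, 20, 35, 578]) [0.56574123 0.1173005  0.105     ]
(array([ 71.3, 281.5]), [46, 261, 62, 54, 2054]) [0.41925409 0.11048042 0.105     ]
```

View pics/w1.png

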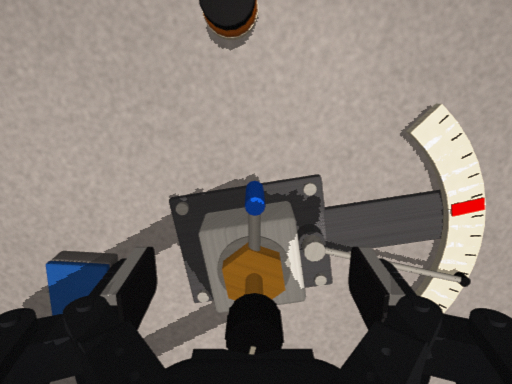

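The wrist view has the handle between the jaws, with its top at about (254,188) and its body at (254,198). Next I check the position along its axis.

```bash
python3 - <<'E'
from h import *
st=monitor.observe()
for px,z in [((254.3,188.5),.105),((254.4,198.1),.088),((254.5,206),.07)]: print(onz('wrist',px,z,st))
print(onz('wrist',(252,320),.132,st))
goto((.561,.112,.075),-.41,st)
E
```

```text
[0.56833805 0.12340458 0.105     ]
[0.56366898 0.11184053 0.088     ]
[0.55894646 0.10009795 0.07      ]
[0.53489738 0.04868552 0.132     ]
shift [ 0.7  1.7 95.5] turn 0.4 at [0.561  0.1138 0.1705] yaw -0.403
```

{"name": "jog_arm", "arguments": {"rows": [[[1,2,8,0],[1,2,22,0],[1,2,38,0],[1,2,54,0],[1,2,70,0],[1,2,84,0],[1,2,93,0],[1,2,95,0],[1,2,95,0],[1,2,95,0]]]}}

```text
t: 3.32
ee_pos: [0.5621, 0.1105, 0.0761]
tool_rot: [-3.077, 0.632, -0.002]
wrist_force: [-0.8, -0.0, -0.6]
opening: 1.002
```

{"name": "jog_arm", "arguments": {"rows": [[[0,0,0,0],[0,0,0,0],[0,0,0,0],[0,0,0,0],[0,0,0,0],[0,0,0,0]]], "grip": 0}}

```text
t: 4.08
ee_pos: [0.5614, 0.1105, 0.0754]
tool_rot: [3.077, -0.632, -0.0]
wrist_force: [-2.0, 1.7, 3.5]
opening: 0.142
```

```bash
python3 - <<'E'
from h import *
st=monitor.observe(); im=optics.get_image('wrist'); cv2.imwrite('pics/w2.png',im[:,:,::-1])
im=optics.get_image('scene'); cv2.imwrite('pics/s2.png',cv2.resize(im[120:310,140:350,::-1],None,fx=3,fy=3))
print(st)
E
```

```text
{'t': 4.075, 'joints': array([1.04767293e-01, 1.84927628e-01, 1.72204134e+00, 5.81913077e-05,
       1.23488590e+00, 5.09577351e-01]), 'qvel': array([ 0.0005525 ,  0.00021616, -0.00144482, -0.00175147, -0.00067725,
        0.00087866]), 'joint_efforts': array([-5.12084104e-01, -5.40670860e+01, -4.55037260e+01, -2.48386385e-01,
       -8.50052778e-01, -2.93704087e-02]), 'ee_pos': array([0.56139428, 0.11053433, 0.07540121]), 'tool_rot': array([ 3.07742753e+00, -6.31565418e-01, -4.18700783e-04]), 'wrist_force': array([-2.04850318,  1.70392841,  3.49502388]), 'moment': array([ 0.00943969,  0.4355211 , -0.0010545 ]), 'opening': 0.14187136016900523}
```

View pics/w2.png

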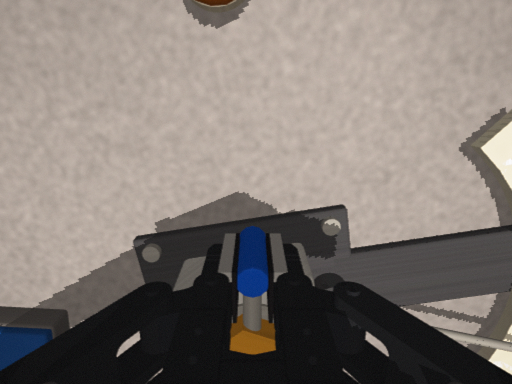

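View pics/s2.png

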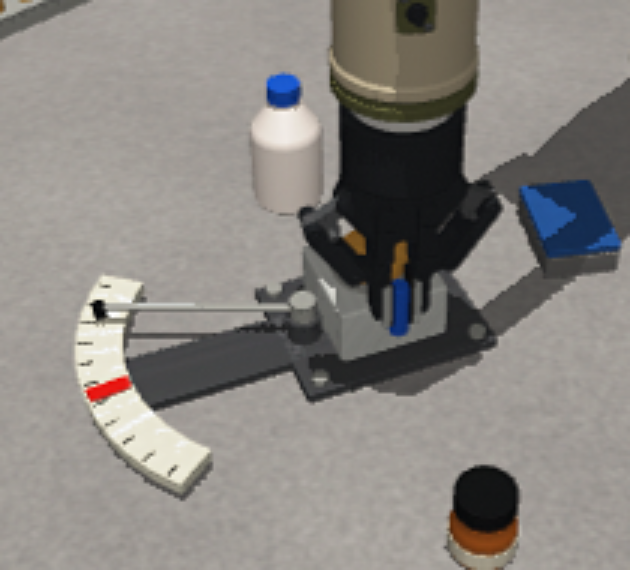

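The handle is gripped squarely, at (252,262) in the wrist view. Now I loosen it, starting with a short stretch.

{"name": "jog_arm", "arguments": {"rows": [[[-3.2,0.1,0,-2.5],[-6.4,0.3,0,-5],[-9.7,0.6,0,-7.5],[-12.8,1.1,0,-10],[-16,1.8,0,-12.5],[-19.2,2.5,0,-15],[-22.3,3.4,0,-17.5],[-25.3,4.5,0,-20],[-25.3,4.5,0,-20]]]}}

```text
t: 5.3
ee_pos: [0.5367, 0.1165, 0.0754]
tool_rot: [-3.14, 0.088, -0.001]
wrist_force: [0.1, 1.6, 1.5]
opening: 0.143
```

```bash
python3 - <<'E'
from h import *
st=monitor.observe(); d=st['ee_pos'][:2]-[.531,.0433]
print(st['t'],st['ee_pos'],yaw(st),st['wrist_force'],st['moment'],st['opening'],np.hypot(*d),np.arctan2(d[1],d[0]))
E
```

```text
5.3 [0.53669348 0.11649266 0.07543027] -0.05600651718348472 [0.10959426 1.55721669 1.49466773] [0.23223752 0.02105719 0.01139858] 0.1428084340418953 0.07341376667718914 1.4931650682479696
```

{"name": "jog_arm", "arguments": {"rows": [[[-3.2,0.1,0,-2.5],[-6.4,0.3,0,-5],[-9.7,0.6,0,-7.5],[-12.8,1.1,0,-10],[-16,1.8,0,-12.5],[-19.2,2.5,0,-15],[-22.3,3.4,0,-17.5],[-25.3,4.5,0,-20],[-28.3,5.6,0,-22.5],[-31.3,6.9,0,-25],[-34.2,8.4,0,-27.5],[-37,9.9,0,-30],[-37,9.9,0,-30],[-37,9.9,0,-30]]]}}

```text
t: 7.05
ee_pos: [0.4989, 0.1088, 0.0754]
tool_rot: [-3.056, -0.726, 0.0]
wrist_force: [-2.5, 3.9, 3.8]
opening: 0.143
```

{"name": "jog_arm", "arguments": {"rows": [[[0,0,0,0],[0,0,0,0],[0,0,0,0],[0,0,0,0],[0,0,-20,0],[0,0,-45,0],[0,0,-70,0],[0,0,-85,0],[0,0,-90,0],[0,0,-90,0],[0,0,-90,0]]], "grip": 1}}

```text
t: 8.43
ee_pos: [0.4983, 0.1084, 0.1641]
tool_rot: [-3.056, -0.728, 0.003]
wrist_force: [0.3, -0.2, 0.5]
opening: 1.0
```

```bash
python3 - <<'E'
from h import *
st=monitor.observe(); im=optics.get_image('wrist'); cv2.imwrite('pics/w3.png',im[:,:,::-1])
im=optics.get_image('scene'); cv2.imwrite('pics/s3.png',cv2.resize(im[120:310,140:350,::-1],None,fx=3,fy=3))
print(st['t'],st['joints'].round(2),st['wrist_force']); print(proj('scene',(.531,.0433,.146)))
goto((.531,.0433,.17),-1.4,st)
E
```

```text
8.425 [ 0.11 -0.07  1.82 -0.    1.4  -0.35] [ 0.32616201 -0.24587919  0.52925617]
[264.27523646 175.7156317 ]
shift [-0.2 72.8 -5.9] turn 107.0 at [0.4983 0.1084 0.1641] yaw 0.468
```

View pics/w3.png

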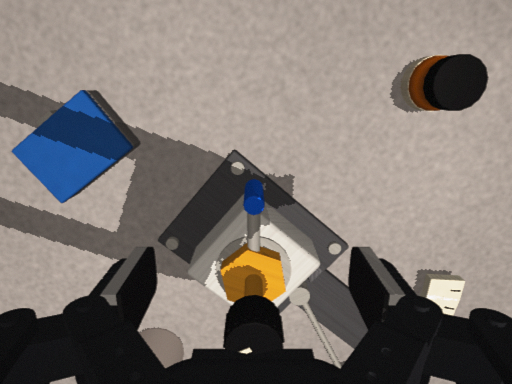

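View pics/s3.png

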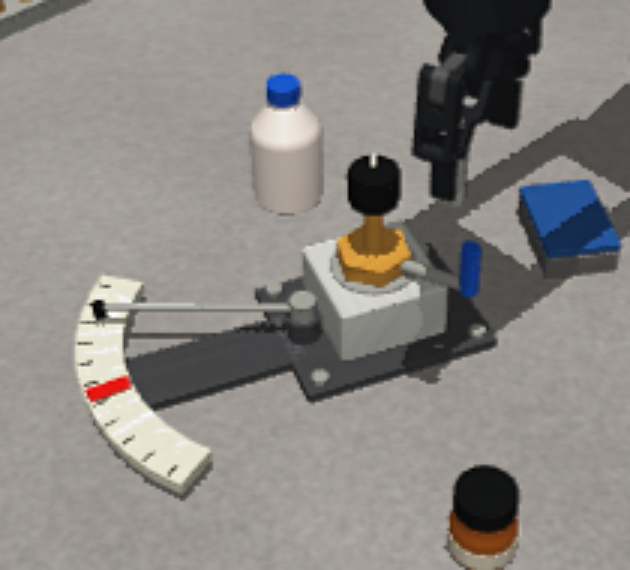

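The lever has swung about 50° anticlockwise, with the handle now at (470,270) in the scene crop, and the tip is unmoved. On to the knob.

{"name": "jog_arm", "arguments": {"rows": [[[0,3,-6,5],[0,9,-6,14],[0,15,-6,23],[0,22,-6,32],[0,28,-6,41],[0,34,-6,50],[0,40,-6,59],[0,46,-6,68],[0,52,-6,77],[0,58,-6,86],[0,65,-6,95],[0,70,-6,103],[0,73,-6,107],[0,73,-6,107],[0,73,-6,107]]]}}

```text
t: 10.4
ee_pos: [0.5317, 0.0434, 0.1709]
tool_rot: [2.405, -2.021, -0.001]
wrist_force: [-0.1, 0.7, 0.1]
opening: 1.001
```

```bash
python3 - <<'E'
from h import *
st=monitor.observe(); im=optics.get_image('wrist'); cv2.imwrite('pics/w4.png',im[:,:,::-1])
print(st['t'],st['joints'].round(2)); goto((.531,.0433,.110),-1.4,st)
E
```

```text
10.4 [-0.01 -0.01  1.75  0.    1.41  1.38]
shift [ 0.   0.7 60.9] turn 0.1 at [0.5317 0.0434 0.1709] yaw -1.398
```

View pics/w4.png

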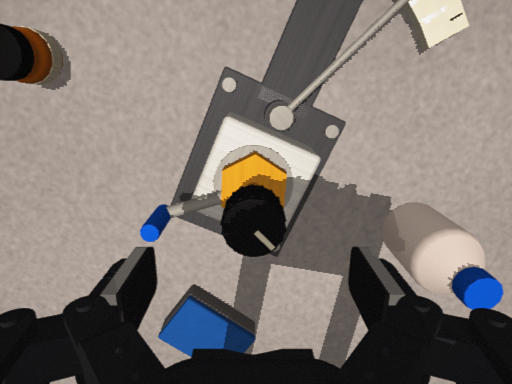

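{"name": "jog_arm", "arguments": {"rows": [[[1,0.5,6,0],[1,0.5,18,0],[1,0.5,32,0],[1,0.5,46,0],[1,0.5,57,0],[1,0.5,61,0],[1,0.5,61,0]]]}}

```text
t: 11.32
ee_pos: [0.5315, 0.0422, 0.1101]
tool_rot: [2.403, -2.023, -0.0]
wrist_force: [0.0, -0.3, -0.4]
opening: 0.997
```

{"name": "jog_arm", "arguments": {"rows": [[[0,0,0,0],[0,0,0,0],[0,0,0,0],[0,0,0,0],[0,0,0,0]]], "grip": 0}}

```text
t: 11.95
ee_pos: [0.5318, 0.0429, 0.1111]
tool_rot: [-2.402, 2.023, 0.0]
wrist_force: [-3.0, 3.7, 5.1]
opening: 0.408
```

```bash
python3 - <<'E'
from h import *
st=monitor.observe(); im=optics.get_image('wrist'); cv2.imwrite('pics/w5.png',im[:,:,::-1])
im=optics.get_image('scene'); cv2.imwrite('pics/s5.png',cv2.resize(im[120:310,140:350,::-1],None,fx=3,fy=3))
print(st['t'],st['joints'].round(2),st['ee_pos'],st['wrist_force'],st['opening'])
E
```

```text
11.95 [-0.02  0.04  1.81  0.    1.29  1.38] [0.53181725 0.04289744 0.11107795] [-2.95635532  3.73110948  5.0894399 ] 0.4077551456649849
```

View pics/w5.png

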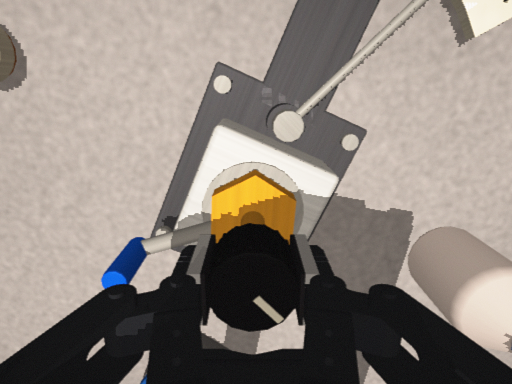

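View pics/s5.png

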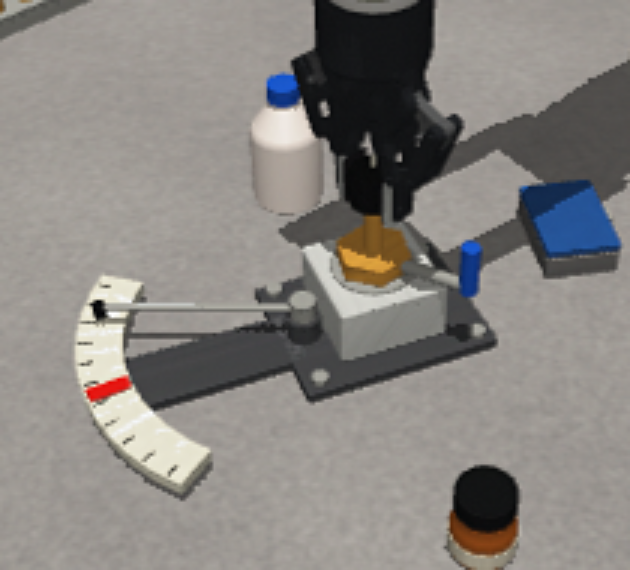

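The knob is gripped. I turn it 30° as a trial.

{"name": "jog_arm", "arguments": {"rows": [[[0,0,0,-5],[0,0,0,-10],[0,0,0,-15],[0,0,0,-20],[0,0,0,-25],[0,0,0,-30],[0,0,0,-30],[0,0,0,-30]]]}}

```text
t: 13.05
ee_pos: [0.5318, 0.0428, 0.1111]
tool_rot: [-2.844, 1.332, -0.0]
wrist_force: [-2.4, 2.6, 4.5]
opening: 0.405
```

```bash
cat >> h.py <<'E'
def tips(tag):
    st=monitor.observe(); im=optics.get_image('scene'); tp=optics.get_image('top')
    cv2.imwrite(f'pics/s{tag}.png',cv2.resize(im[190:310,150:330,::-1],None,fx=4,fy=4,interpolation=cv2.INTER_CUBIC))
    cv2.imwrite(f'pics/t{tag}.png',cv2.resize(tp[100:260,190:360,::-1],None,fx=3.5,fy=3.5,interpolation=cv2.INTER_CUBIC))
    print(st['t'],st['ee_pos'].round(4),'yaw',yaw(st).round(3),st['wrist_force'].round(1),st['moment'].round(2),st['opening'])
    piv=np.array([.587,.029])
    for n,i,zm in [('scene',im,.033),('top',tp,.034)]:
        for k,z in [('red',.022),('black',zm)]:
            for c,s in blobs(i,k,5 if k=='black' else 15):
                p=onz(n,c,z)[:2]; d=p-piv
                if abs(np.hypot(*d)-.15)<.02: print(n,k,c,s[4],p.round(4),'r',np.hypot(*d).round(4),'ang',np.arctan2(d[1],d[0]).round(3))
E
python3 - <<'E'
from h import *
tips('6')
E
```

```text
13.05 [0.5318 0.0428 0.1111] yaw -0.876 [-2.4  2.6  4.5] [0.57 0.52 0.16] 0.40484893557091384
scene red [175.6 249.1] 66 [0.734  0.0051] r 0.1489 ang -0.161
scene black [171.5 227.7] 18 [ 0.7156 -0.0469] r 0.1493 ang -0.533
```

View pics/s6.png

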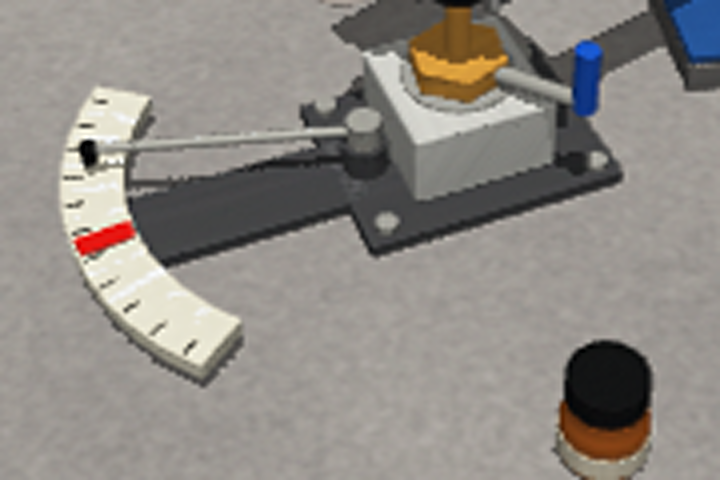

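View pics/t6.png

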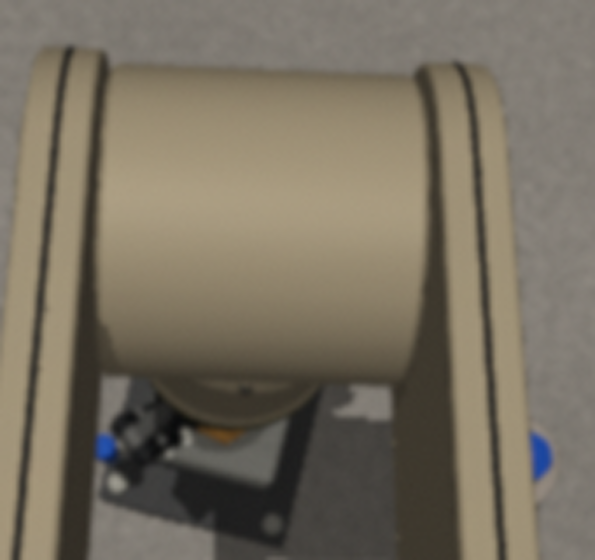

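The tip moved 0.105 rad for 30° of knob, as the 0.2 ratio predicts; in the scene view it is now at (171.5,227.7). The arm hides the top view. About 106° remain, so I do 90° first.

{"name": "jog_arm", "arguments": {"rows": [[[0,0,0,-6],[0,0,0,-12],[0,0,0,-18],[0,0,0,-24],[0,0,0,-30],[0,0,0,-36],[0,0,0,-42],[0,0,0,-48],[0,0,0,-54],[0,0,0,-60],[0,0,0,-66],[0,0,0,-72],[0,0,0,-78],[0,0,0,-84],[0,0,0,-90],[0,0,0,-90],[0,0,0,-90],[0,0,0,-90]]]}}

```text
t: 15.4
ee_pos: [0.5321, 0.0428, 0.1111]
tool_rot: [-2.955, -1.066, -0.002]
wrist_force: [-0.5, 4.0, 5.3]
opening: 0.406
```

```bash
python3 - <<'E'
from h import *
tips('7')
E
```

```text
15.4 [0.5321 0.0428 0.1111] yaw 0.692 [-0.5  4.   5.3] [0.45 0.35 0.09] 0.4062440815640529
scene red [175.7 249. ] 69 [0.7337 0.005 ] r 0.1486 ang -0.162
scene black [173.7 242.4] 21 [ 0.732  -0.0042] r 0.1487 ang -0.225
```

View pics/s7.png

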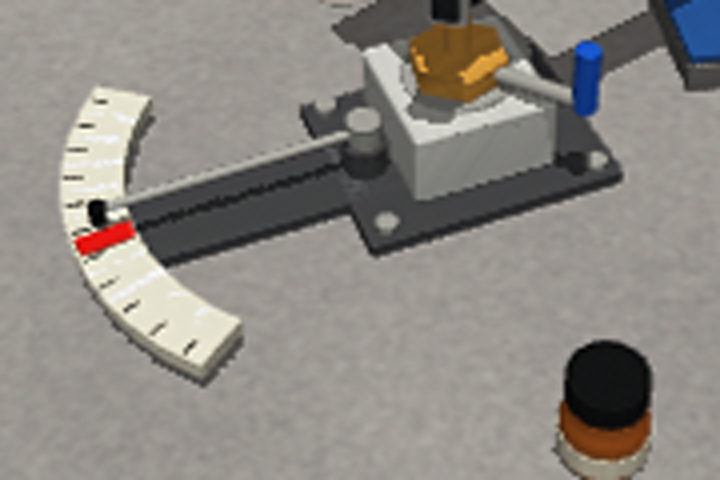

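{"name": "jog_arm", "arguments": {"rows": [[[0,0,0,-4],[0,0,0,-8],[0,0,0,-12],[0,0,0,-15],[0,0,0,-17],[0,0,0,-17],[0,0,0,-17],[0,0,0,-17]]]}}

```text
t: 16.5
ee_pos: [0.5321, 0.0428, 0.1111]
tool_rot: [2.765, 1.491, 0.002]
wrist_force: [-1.0, 3.3, 5.4]
opening: 0.404
```

```bash
python3 - <<'E'
from h import *
tips('8')
E
```

```text
16.5 [0.5321 0.0428 0.1111] yaw 0.989 [-1.   3.3  5.4] [0.5  0.24 0.09] 0.4038728835603026
scene red [175.5 249.5] 55 [0.7347 0.006 ] r 0.1495 ang -0.154
scene black [174.8 245.6] 20 [0.7343 0.0054] r 0.1492 ang -0.159
```

View pics/s8.png

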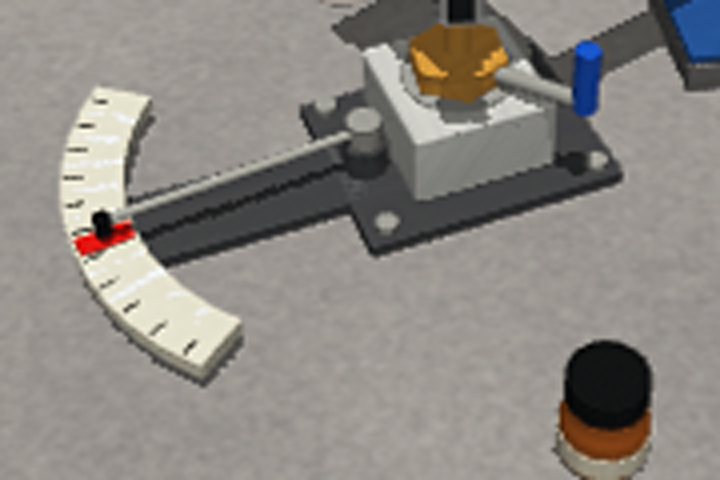

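The tip now reads within 1 mm of the mark's centre, at (174.8,245.6) over a mark at (175.6,249). I release the knob, rise and go back to the handle.

{"name": "jog_arm", "arguments": {"rows": [[[0,0,0,0],[0,0,0,0],[0,0,0,0],[0,0,0,0],[0,0,-12,0],[0,0,-30,0],[0,0,-48,0],[0,0,-58,0],[0,0,-60,0],[0,0,-60,0]]], "grip": 1}}

```text
t: 17.85
ee_pos: [0.5314, 0.0423, 0.17]
tool_rot: [-2.763, -1.494, 0.001]
wrist_force: [-0.5, 0.3, -0.3]
opening: 1.003
```

```bash
python3 - <<'E'
from h import *
tips('9')
st=monitor.observe(); im=optics.get_image('wrist'); cv2.imwrite('pics/w9.png',im[:,:,::-1])
goto((.4985,.1088,.172),.466,st)
E
```

```text
17.85 [0.5314 0.0423 0.17  ] yaw 0.991 [-0.5  0.3 -0.3] [-0.05  0.02  0.01] 1.0032425963776646
scene red [175.5 249.5] 55 [0.7347 0.006 ] r 0.1495 ang -0.154
scene black [264.1 182.7] 231 [ 0.4584 -0.0545] r 0.1533 ang -2.566
scene black [174.8 245.6] 20 [0.7343 0.0054] r 0.1492 ang -0.159
shift [ 37.8 -63.7  -2.5] turn 30.1 at [0.5311 0.0423 0.1695] yaw 0.991
```

View pics/w9.png

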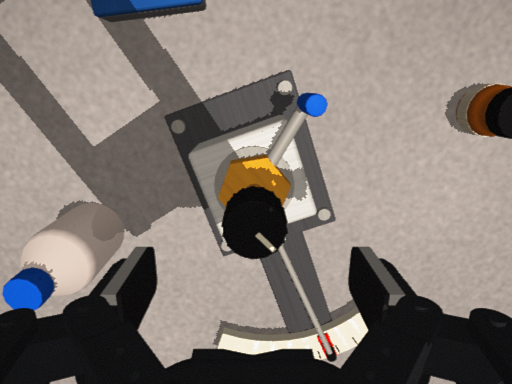

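{"name": "jog_arm", "arguments": {"rows": [[[3,-5,-3,2],[10,-17,-3,8],[19,-32,-3,15],[28,-47,-3,23],[35,-59,-3,28],[38,-64,-3,30],[38,-64,-3,30],[38,-64,-3,30]]]}}

```text
t: 19.0
ee_pos: [0.4988, 0.1089, 0.173]
tool_rot: [3.056, 0.729, -0.001]
wrist_force: [0.6, 0.5, -0.2]
opening: 0.997
```

```bash
python3 - <<'E'
from h import *
st=monitor.observe(); im=optics.get_image('wrist'); cv2.imwrite('pics/w10.png',im[:,:,::-1])
for b in blobs(im,'blue'): print(b, onz('wrist',b[0],.087,st))
goto((.4985,.1088,.0755),.466,st)
E
```

```text
(array([ 76.5, 145.1]), [18, 90, 117, 109, 6598]) [0.37493872 0.08590528 0.087     ]
(array([252.5, 193.2]), [243, 176, 20, 34, 564]) [0.50029802 0.109986   0.087     ]
shift [-0.2 -0.1 97.5] turn 0.1 at [0.4988 0.1089 0.173 ] yaw 0.469
```

View pics/w10.png

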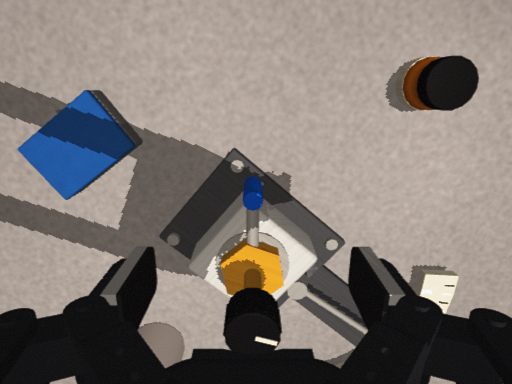

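The handle is centred at (252,193), where I left it. I descend and grip.

{"name": "jog_arm", "arguments": {"rows": [[[0,0,8,0],[0,0,22,0],[0,0,38,0],[0,0,54,0],[0,0,70,0],[0,0,86,0],[0,0,95,0],[0,0,97.5,0],[0,0,97.5,0]]]}}

```text
t: 20.18
ee_pos: [0.4991, 0.1092, 0.076]
tool_rot: [3.056, 0.728, 0.001]
wrist_force: [0.1, -0.5, 0.7]
opening: 0.999
```

{"name": "jog_arm", "arguments": {"rows": [[[0,0,0,0],[0,0,0,0],[0,0,0,0],[0,0,0,0],[0,0,0,0],[0,0,0,0]]], "grip": 0}}

```text
t: 20.92
ee_pos: [0.4989, 0.1091, 0.0761]
tool_rot: [3.056, 0.728, 0.0]
wrist_force: [-2.7, -1.0, 4.5]
opening: 0.143
```

```bash
python3 - <<'E'
from h import *
st=monitor.observe(); goto((.4985,.1088,.0755),.466,st); print(st['t'],st['wrist_force'],st['moment'],st['opening'])
E
```

```text
shift [-0.5  0.1  0.6] turn 0.1 at [0.4989 0.1091 0.0761] yaw 0.468
20.925 [-2.69690223 -0.97405894  4.53468868] [-0.07524691  0.41623333 -0.01117756] 0.14270620818101337
```

{"name": "jog_arm", "arguments": {"rows": [[[3.2,0.1,0,2.5],[6.4,0.3,0,5],[9.7,0.6,0,7.5],[12.8,1.1,0,10],[16,1.8,0,12.5],[19.2,2.5,0,15],[22.3,3.4,0,17.5],[25.3,4.5,0,20],[28.3,5.6,0,22.5],[31.3,6.9,0,25],[34.2,8.4,0,27.5],[37,9.9,0,30],[39.8,11.6,0,32.5],[42.4,13.4,0,35],[45,15.3,0,37.5],[47.6,17.3,0,40],[50,19.4,0,42.5],[52.3,21.7,0,45]]]}}

```text
t: 23.18
ee_pos: [0.5551, 0.1133, 0.076]
tool_rot: [3.102, -0.499, -0.001]
wrist_force: [-5.2, -0.1, 5.2]
opening: 0.138
```

```bash
cat >> h.py <<'E'
def rep():
    st=monitor.observe(); M=R.from_rotvec(st['tool_rot']).as_matrix(); d=st['ee_pos'][:2]-[.531,.0433]
    f=M.T@st['wrist_force']; print(round(st['t'],2),st['ee_pos'].round(4),'yaw',yaw(st).round(3),'f tool',f.round(2),'m tool',(M.T@st['moment']).round(2),'r',np.hypot(*d).round(4),'th',np.arctan2(d[1],d[0]).round(3),st['opening'].round(3))
E
python3 - <<'E'
from h import *
rep()
E
```

```text
Traceback (most recent call last):
  File "h.py", line 40, in rep
    f=M.T@st['wrist_force']; print(round(st['t'],2),st['ee_pos'].round(4),'yaw',yaw(st).round(3),'f tool',f.round(2),'m tool',(M.T@st['moment']).round(2),'r',np.hypot(*d).round(4),'th',np.arctan2(d[1],d[0]).round(3),st['opening'].round(3))
                                                                                                                                                                                                                        ^^^^^^^^^^^^^^^^^^^
AttributeError: 'float' object has no attribute 'round'
```

```bash
sed -i "s/,st\['opening'\].round(3))/,round(st['opening'],3))/" h.py; python3 - <<'E'
from h import *
rep()
E
```

```text
23.18 [0.5551 0.1133 0.076 ] yaw -0.319 f tool [-4.89  1.72 -5.24] m tool [-0.33 -0.67 -0.09] r 0.074 th 1.239 0.138
```

{"name": "jog_arm", "arguments": {"rows": [[[3.2,0.1,0,2.5],[6.4,0.3,0,5],[9.7,0.6,0,7.5],[12.8,1.1,0,10],[12.8,1.1,0,10]]]}}

```text
t: 23.8
ee_pos: [0.5673, 0.108, 0.0761]
tool_rot: [3.046, -0.766, 0.0]
wrist_force: [-2.1, -1.5, 4.9]
opening: 0.142
```

```bash
python3 - <<'E'
from h import *
rep()
E
```

```text
23.8 [0.5673 0.108  0.0761] yaw -0.493 f tool [-1.18  2.3  -4.86] m tool [-0.43 -0.25  0.08] r 0.0742 th 1.06 0.142
```

{"name": "jog_arm", "arguments": {"rows": [[[3.2,0.1,0,2.5],[6.4,0.3,0,5],[6.4,0.3,0,5]]]}}

```text
t: 24.18
ee_pos: [0.5728, 0.1047, 0.0761]
tool_rot: [3.01, -0.898, 0.0]
wrist_force: [-2.4, -1.1, 4.9]
opening: 0.145
```

```bash
python3 - <<'E'
from h import *
rep()
E
```

```text
24.18 [0.5728 0.1047 0.0761] yaw -0.58 f tool [-1.43  2.29 -4.95] m tool [-0.45 -0.19  0.12] r 0.0743 th 0.973 0.145
```

{"name": "jog_arm", "arguments": {"rows": [[[3.2,0.1,0,2.5],[6.4,0.3,0,5],[6.4,0.3,0,5]]]}}

```text
t: 24.55
ee_pos: [0.578, 0.101, 0.0761]
tool_rot: [2.968, -1.028, 0.0]
wrist_force: [-2.7, -2.1, 6.1]
opening: 0.138
```

```bash
python3 - <<'E'
from h import *
rep()
E
```

```text
24.55 [0.578  0.101  0.0761] yaw -0.667 f tool [-0.79  3.31 -6.13] m tool [-0.43 -0.15  0.08] r 0.0744 th 0.887 0.138
```

{"name": "jog_arm", "arguments": {"rows": [[[3.2,0.1,0,2.5],[6.4,0.3,0,5]]]}}

```text
t: 24.8
ee_pos: [0.5824, 0.0972, 0.0761]
tool_rot: [2.921, -1.157, -0.001]
wrist_force: [-5.2, 0.1, 6.9]
opening: 0.14
```

```bash
python3 - <<'E'
from h import *
rep()
E
```

```text
24.8 [0.5824 0.0972 0.0761] yaw -0.755 f tool [-3.84  3.46 -6.86] m tool [-0.49 -0.63 -0.05] r 0.0745 th 0.809 0.14
```

{"name": "jog_arm", "arguments": {"rows": [[[3.2,0.1,0,2.5],[6.4,0.3,0,5]]]}}

```text
t: 25.05
ee_pos: [0.5869, 0.0926, 0.0761]
tool_rot: [2.867, -1.284, -0.001]
wrist_force: [-4.9, 0.0, 7.4]
opening: 0.143
```

```bash
python3 - <<'E'
from h import *
rep()
E
```

```text
25.05 [0.5869 0.0926 0.0761] yaw -0.842 f tool [-3.28  3.64 -7.39] m tool [-0.52 -0.61 -0.12] r 0.0745 th 0.723 0.143
```

{"name": "jog_arm", "arguments": {"rows": [[[3.2,0.1,0,2.5],[6.4,0.3,0,5]]]}}

```text
t: 25.3
ee_pos: [0.5909, 0.0878, 0.0762]
tool_rot: [-2.809, 1.407, 0.001]
wrist_force: [-5.7, 2.9, 7.5]
opening: 0.144
```

```bash
python3 - <<'E'
from h import *
rep()
E
```

```text
25.3 [0.5909 0.0878 0.0762] yaw -0.929 f tool [-5.72  2.86 -7.48] m tool [-0.4  -0.82 -0.16] r 0.0747 th 0.639 0.144
```

{"name": "jog_arm", "arguments": {"rows": [[[2.6,0.05,0,2],[5.2,0.2,0,4]]]}}

```text
t: 25.55
ee_pos: [0.5937, 0.0841, 0.0761]
tool_rot: [-2.758, 1.504, 0.002]
wrist_force: [-5.5, 1.6, 6.9]
opening: 0.142
```

```bash
python3 - <<'E'
from h import *
rep()
E
```

```text
25.55 [0.5937 0.0841 0.0761] yaw -0.998 f tool [-4.34  3.74 -6.9 ] m tool [-0.52 -0.72 -0.15] r 0.0748 th 0.577 0.142
```

{"name": "jog_arm", "arguments": {"rows": [[[2.6,0.05,0,2],[5.2,0.2,0,4]]]}}

```text
t: 25.8
ee_pos: [0.5963, 0.0799, 0.0761]
tool_rot: [-2.704, 1.598, 0.003]
wrist_force: [-7.0, 5.9, 7.1]
opening: 0.144
```

```bash
python3 - <<'E'
from h import *
rep()
E
```

```text
25.8 [0.5963 0.0799 0.0761] yaw -1.068 f tool [-8.55  3.33 -7.11] m tool [-0.42 -1.32 -0.32] r 0.0748 th 0.511 0.144
```

{"name": "jog_arm", "arguments": {"rows": [[[1.3,0,0,1],[2.6,0.05,0,2],[2.6,0.05,0,2]]]}}

```text
t: 26.18
ee_pos: [0.5976, 0.0776, 0.0761]
tool_rot: [-2.676, 1.644, 0.002]
wrist_force: [-4.8, 4.1, 6.5]
opening: 0.142
```

```bash
python3 - <<'E'
from h import *
rep()
E
```

```text
26.18 [0.5976 0.0776 0.0761] yaw -1.102 f tool [-5.82  2.44 -6.47] m tool [-0.52 -0.96 -0.19] r 0.0749 th 0.475 0.142
```

{"name": "jog_arm", "arguments": {"rows": [[[1.3,0,0,1],[2.6,0.05,0,2],[2.6,0.05,0,2]]]}}

```text
t: 26.55
ee_pos: [0.5986, 0.0756, 0.0761]
tool_rot: [-2.647, 1.69, 0.003]
wrist_force: [-6.0, 6.3, 7.1]
opening: 0.143
```

```bash
python3 - <<'E'
from h import *
rep()
E
```

```text
26.55 [0.5986 0.0756 0.0761] yaw -1.137 f tool [-8.24  2.77 -7.09] m tool [-0.43 -1.23 -0.24] r 0.0749 th 0.446 0.143
```

{"name": "jog_arm", "arguments": {"rows": [[[1.3,0,0,1],[2.6,0.05,0,2],[3.9,0.1,0,3]]]}}

```text
t: 26.92
ee_pos: [0.6, 0.0725, 0.0761]
tool_rot: [-2.601, 1.759, 0.004]
wrist_force: [-6.0, 8.5, 7.8]
opening: 0.142
```

```bash
python3 - <<'E'
from h import *
rep()
E
```

```text
26.93 [0.6    0.0725 0.0761] yaw -1.189 f tool [-10.14   2.45  -7.74] m tool [-0.36 -1.52 -0.37] r 0.075 th 0.4 0.142
```

{"name": "jog_arm", "arguments": {"rows": [[[1.3,0,0,1],[2.6,0.05,0,2]]]}}

```text
t: 27.18
ee_pos: [0.601, 0.0703, 0.0761]
tool_rot: [-2.57, 1.804, 0.004]
wrist_force: [-5.3, 9.6, 7.5]
opening: 0.139
```

```bash
python3 - <<'E'
from h import *
rep()
E
```

```text
27.18 [0.601  0.0703 0.0761] yaw -1.224 f tool [-10.87   1.75  -7.47] m tool [-0.37 -1.69 -0.41] r 0.075 th 0.368 0.139
```

{"name": "jog_arm", "arguments": {"rows": [[[1.3,0,0,1],[2.6,0.05,0,2]]]}}

```text
t: 27.42
ee_pos: [0.6018, 0.0681, 0.0762]
tool_rot: [-2.538, 1.848, 0.004]
wrist_force: [-5.3, 10.4, 6.6]
opening: 0.139
```

```bash
python3 - <<'E'
from h import *
rep()
E
```

```text
27.43 [0.6018 0.0681 0.0762] yaw -1.259 f tool [-11.58   1.84  -6.57] m tool [-0.32 -1.72 -0.44] r 0.075 th 0.337 0.139
```

{"name": "jog_arm", "arguments": {"rows": [[[0.6,0,0,0.5],[0.6,0,0,0.5],[0.6,0,0,0.5]]]}}

```text
t: 27.8
ee_pos: [0.602, 0.0675, 0.0762]
tool_rot: [-2.531, 1.858, 0.004]
wrist_force: [-6.1, 9.8, 7.9]
opening: 0.144
```

```bash
python3 - <<'E'
from h import *
rep()
E
```

```text
27.8 [0.602  0.0675 0.0762] yaw -1.267 f tool [-11.24   2.92  -7.84] m tool [-0.44 -1.72 -0.36] r 0.075 th 0.328 0.144
```

{"name": "jog_arm", "arguments": {"rows": [[[1.3,0,0,1],[2,0,0,1.5],[2,0,0,1.5]]]}}

```text
t: 28.18
ee_pos: [0.6027, 0.0656, 0.0762]
tool_rot: [-2.506, 1.891, 0.004]
wrist_force: [-6.3, 9.7, 7.8]
opening: 0.142
```

```bash
python3 - <<'E'
from h import *
rep(); tips('11')
E
```

```text
28.18 [0.6027 0.0656 0.0762] yaw -1.293 f tool [-11.12   3.36  -7.75] m tool [-0.44 -1.69 -0.31] r 0.0751 th 0.302 0.142
28.175 [0.6027 0.0656 0.0762] yaw -1.293 [-6.3  9.7  7.8] [1.5  0.89 0.31] 0.14225121617758352
scene red [175.4 249.4] 55 [0.7347 0.0057] r 0.1496 ang -0.157
scene black [243.3 183. ] 2104 [ 0.5003 -0.0841] r 0.1425 ang -2.225
scene black [174.8 245.6] 20 [0.7343 0.0054] r 0.1492 ang -0.159
```

View pics/s11.png

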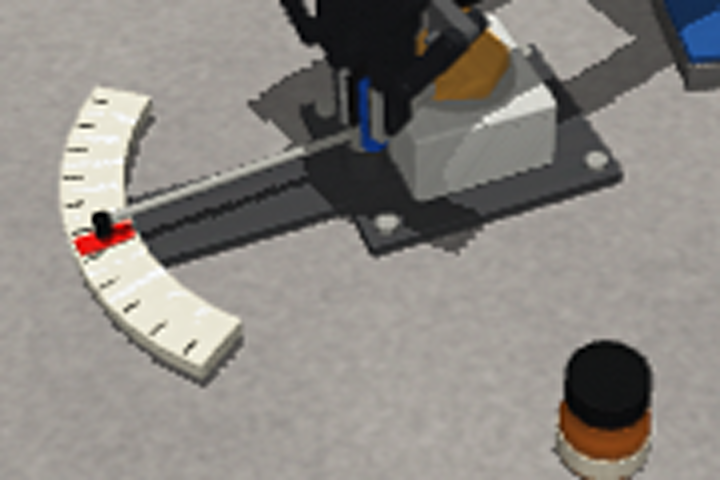

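{"name": "jog_arm", "arguments": {"rows": [[[1.3,0,0,1],[2.6,0,0,2]]]}}

```text
t: 28.52
ee_pos: [0.6033, 0.0636, 0.0761]
tool_rot: [-2.472, 1.935, 0.005]
wrist_force: [-6.1, 12.7, 7.5]
opening: 0.143
```

```bash
python3 - <<'E'
from h import *
rep()
E
```

```text
28.52 [0.6033 0.0636 0.0761] yaw -1.328 f tool [-13.84   2.86  -7.47] m tool [-0.49 -2.   -0.47] r 0.0751 th 0.274 0.143
```

The push peaked at 13.8 N, which is firm enough. I release and rise.

{"name": "jog_arm", "arguments": {"rows": [[[0,0,0,0],[0,0,0,0],[0,0,0,0],[0,0,0,0],[0,0,-15,0],[0,0,-40,0],[0,0,-65,0],[0,0,-85,0],[0,0,-95,0],[0,0,-97,0],[0,0,-97,0]]], "grip": 1}}

```text
t: 29.9
ee_pos: [0.6034, 0.0606, 0.172]
tool_rot: [2.472, -1.938, -0.002]
wrist_force: [-0.2, -0.4, -0.4]
opening: 1.002
```

```bash
python3 - <<'E'
from h import *
rep()
tips('12')
st=monitor.observe(); im=optics.get_image('wrist'); cv2.imwrite('pics/w12.png',im[:,:,::-1])
for b in blobs(im,'blue'): print(b, onz('wrist',b[0],.087,st))
goto((.40,.25,.25),None,st)
E
```

```text
29.9 [0.6034 0.0606 0.172 ] yaw -1.33 f tool [0.32 0.3  0.41] m tool [0.02 0.01 0.02] r 0.0745 th 0.234 1.002
29.9 [0.6034 0.0606 0.172 ] yaw -1.33 [-0.2 -0.4 -0.4] [-0.   -0.02 -0.02] 1.0022017659554239
scene red [175.4 249.4] 55 [0.7347 0.0057] r 0.1496 ang -0.157
scene black [174.8 245.6] 20 [0.7343 0.0054] r 0.1492 ang -0.159
top black [282.8 137.1] 8 [ 0.7094 -0.0211] r 0.1323 ang -0.388
(array([216.7, 199.3]), [205, 182, 24, 35, 591]) [0.59554752 0.08504404 0.087     ]
(array([182.2, 357.1]), [170, 350, 21, 16, 115]) [0.44892166 0.08388587 0.087     ]
(array([440.5, 380.6]), [430, 376, 26, 8, 132]) [ 0.47792052 -0.14094613  0.087     ]
shift [-232.5  152.3  -78.1] turn 0 at [0.6032 0.0606 0.1716] yaw -1.33
```

View pics/w12.png

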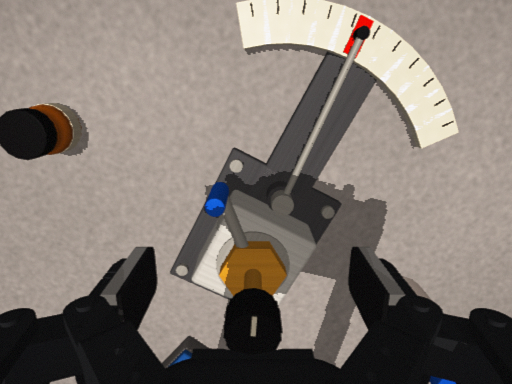

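```bash
python3 - <<'E'
from h import *
st=monitor.observe(); im=optics.get_image('wrist')
for b in blobs(im,'blue')[:1]: print(b)
sc=optics.get_image('scene')
for b in blobs(sc,'blue'): print(b, onz('scene',b[0],.084))
# handle bottom & s11
s=cv2.resize(cv2.imread('pics/s11.png')[:,:,::-1],None,fx=.25,fy=.25,interpolation=cv2.INTER_AREA)
for b in blobs(s,'blue'): print('s11',b[0]+[150,190],b[1])
for th in (.27,.35,.45,.55,.6): print(th,[proj('scene',(.531+.075*np.cos(th),.0433+.075*np.sin(th),z)).round(1).tolist() for z in (.063,.084,.105)])
E
```

```text
(array([216.7, 199.3]), [205, 182, 24, 35, 590])
(array([73.2, 39.6]), [0, 0, 181, 103, 12009]) [ 0.5551751  -1.24572512  0.084     ]
(array([232.4, 153.5]), [229, 152, 8, 4, 20]) [ 0.49022096 -0.14399088  0.084     ]
(array([329.3, 192.4]), [313, 180, 34, 26, 586]) [0.40401319 0.11076064 0.084     ]
(array([251.6, 221.2]), [249, 212, 7, 19, 110]) [0.59372474 0.08468294 0.084     ]
s11 [323.9 196.3] [166, 0, 14, 16, 163]
s11 [241.3 219.3] [90, 19, 6, 19, 42]
0.27 [[242.1, 224.8], [241.8, 217.3], [241.4, 209.7]]
0.35 [[244.4, 225.9], [244.1, 218.5], [243.8, 210.8]]
0.45 [[247.4, 227.2], [247.2, 219.8], [246.9, 212.1]]
0.55 [[250.7, 228.3], [250.5, 220.8], [250.3, 213.2]]
0.6 [[252.4, 228.7], [252.2, 221.3], [252.0, 213.6]]
```

View pics/s12.png

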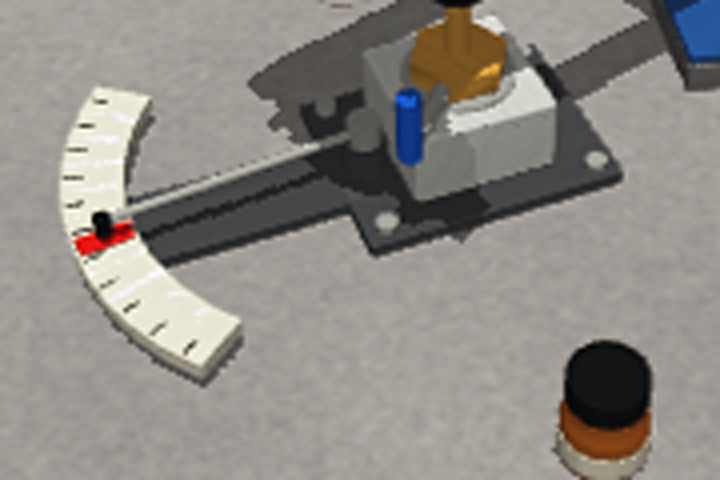

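After release the handle sprang back to about 0.57 rad, where the stop was first felt, and it is steady there. The tip is still on the mark. My static reading was only just above 10 N, so I'll repeat the push more firmly. I regrip without turning the handle back.

```bash
python3 - <<'E'
from h import *
goto((.5937,.0841,.172),-.998)
E
```

```text
shift [-25.1   3.9  -0.1] turn -19.0 at [0.6034 0.0606 0.1719] yaw -1.33
```

{"name": "jog_arm", "arguments": {"rows": [[[-5,1,0,-4],[-13,2,0,-10],[-21,3,0,-16],[-25,4,0,-19],[-25,4,0,-19],[-25,4,0,-19]]]}}

```text
t: 30.9
ee_pos: [0.594, 0.0838, 0.1726]
tool_rot: [2.757, -1.505, -0.0]
wrist_force: [-1.3, 0.7, 0.7]
opening: 1.0
```

{"name": "jog_arm", "arguments": {"rows": [[[1,0,8,0],[1,0,22,0],[1,0,38,0],[1,0,54,0],[1,0,70,0],[1,0,85,0],[1,0,94,0],[1,0,96,0],[1,0,96,0],[1,0,96,0]]]}}

```text
t: 32.15
ee_pos: [0.5952, 0.0831, 0.0776]
tool_rot: [-2.758, 1.504, -0.002]
wrist_force: [0.5, -0.4, -0.6]
opening: 0.998
```

{"name": "jog_arm", "arguments": {"rows": [[[0,0,0,0],[0,0,0,0],[0,0,0,0],[0,0,0,0],[0,0,0,0],[0,0,0,0]]], "grip": 0}}

```text
t: 32.9
ee_pos: [0.5943, 0.0837, 0.077]
tool_rot: [-2.758, 1.503, 0.001]
wrist_force: [-3.2, 4.3, 4.2]
opening: 0.137
```

```bash
python3 - <<'E'
from h import *
rep()
E
```

```text
32.9 [0.5943 0.0837 0.077 ] yaw -0.998 f tool [-5.41  0.36 -4.24] m tool [-0.11 -0.95  0.06] r 0.0751 th 0.567 0.137
```

{"name": "jog_arm", "arguments": {"rows": [[[3.2,0.1,0,2.5],[6.4,0.3,0,5],[9.7,0.6,0,7.5],[12.8,1.1,0,10],[16,1.8,0,12.5],[18,2.2,0,14],[18,2.2,0,14],[18,2.2,0,14]]]}}

```text
t: 33.9
ee_pos: [0.602, 0.0688, 0.077]
tool_rot: [-2.554, 1.826, 0.004]
wrist_force: [-4.7, 10.5, 5.8]
opening: 0.137
```

```bash
python3 - <<'E'
from h import *
rep()
E
```

```text
33.9 [0.602  0.0688 0.077 ] yaw -1.242 f tool [-11.48   1.05  -5.8 ] m tool [-0.14 -1.75 -0.11] r 0.0754 th 0.345 0.137
```

{"name": "jog_arm", "arguments": {"rows": [[[1.3,0,0,1],[2.6,0.05,0,2],[3.9,0.1,0,3],[3.9,0.1,0,3],[3.9,0.1,0,3]]]}}

```text
t: 34.52
ee_pos: [0.6031, 0.0657, 0.077]
tool_rot: [-2.505, 1.892, 0.004]
wrist_force: [-4.7, 12.8, 4.6]
opening: 0.145
```

```bash
python3 - <<'E'
from h import *
rep()
E
```

```text
34.52 [0.6031 0.0657 0.077 ] yaw -1.294 f tool [-13.64   1.    -4.51] m tool [-0.2  -2.22 -0.18] r 0.0755 th 0.301 0.145
```

Settled push is 13.6 N. I ease back partway, so the handle doesn't snap, and let go.

{"name": "jog_arm", "arguments": {"rows": [[[-3.2,0.1,0,-2.5],[-6.4,0.3,0,-5],[-9.7,0.6,0,-7.5],[-12.8,1.1,0,-10],[-12.8,1.1,0,-10]]]}}

```text
t: 35.15
ee_pos: [0.5988, 0.0762, 0.077]
tool_rot: [-2.662, 1.667, 0.002]
wrist_force: [-3.6, 6.9, 3.8]
opening: 0.138
```

```bash
python3 - <<'E'
from h import *
rep()
E
```

```text
35.15 [0.5988 0.0762 0.077 ] yaw -1.119 f tool [-7.81  0.17 -3.75] m tool [-0.1  -1.15 -0.02] r 0.0754 th 0.452 0.138
```

{"name": "jog_arm", "arguments": {"rows": [[[0,0,0,0],[0,0,0,0],[0,0,0,0],[0,0,0,0],[0,0,-15,0],[0,0,-40,0],[0,0,-65,0],[0,0,-85,0],[0,0,-95,0],[0,0,-97,0],[0,0,-97,0]]], "grip": 1}}

```text
t: 36.52
ee_pos: [0.5987, 0.075, 0.173]
tool_rot: [2.661, -1.669, -0.002]
wrist_force: [-0.6, -0.2, -0.8]
opening: 0.997
```

```bash
python3 - <<'E'
from h import *
rep()
tips('13')
sc=optics.get_image('scene')
for b in blobs(sc,'blue'): print(b, onz('scene',b[0],.084))
goto((.36,.30,.25))
E
```

```text
36.52 [0.5987 0.075  0.173 ] yaw -1.121 f tool [-0.02  0.6   0.79] m tool [ 0.01 -0.01  0.  ] r 0.0747 th 0.438 0.997
36.525 [0.5987 0.075  0.173 ] yaw -1.121 [-0.6 -0.2 -0.8] [ 0.01 -0.01 -0.  ] 0.9969495767853875
scene red [175.4 249.4] 55 [0.7347 0.0057] r 0.1496 ang -0.157
scene black [174.8 245.6] 20 [0.7343 0.0054] r 0.1492 ang -0.159
(array([73.2, 39.6]), [0, 0, 181, 103, 12007]) [ 0.5551751  -1.24572512  0.084     ]
(array([231.7, 152.6]), [229, 150, 7, 6, 27]) [ 0.48941387 -0.14841008  0.084     ]
(array([329.3, 192.4]), [313, 180, 34, 26, 584]) [0.40401319 0.11076064 0.084     ]
(array([252.4, 221.4]), [249, 213, 7, 19, 107]) [0.59276223 0.08612517 0.084     ]
shift [-306.4  116.9  -77. ] turn 0 at [0.5985 0.075  0.1726] yaw -1.121
```

{"name": "jog_arm", "arguments": {"rows": [[[0,0,-20,0],[0,0,-50,0],[-10,4,-77,0],[-35,13,-77,0],[-70,27,-77,0],[-110,42,-77,0],[-150,57,-77,0],[-190,72,-77,0],[-230,88,-77,0],[-265,101,-77,0],[-290,111,-77,0],[-303,116,-77,0],[-306,117,-77,0],[-306,117,-77,0],[-306,117,-77,0]]]}}

```text
t: 38.55
ee_pos: [0.3612, 0.2991, 0.2508]
tool_rot: [2.66, -1.671, 0.0]
wrist_force: [-0.1, -0.1, 0.5]
opening: 1.001
```

```bash
python3 - <<'E'
from h import *
rep()
tips('14')
tp=optics.get_image('top')
for b in blobs(tp,'blue'): print(b)
E
```

```text
38.55 [0.3612 0.2991 0.2508] yaw -1.122 f tool [ 0.03  0.11 -0.47] m tool [0.02 0.01 0.02] r 0.307 th 2.157 1.001
38.55 [0.3612 0.2991 0.2508] yaw -1.122 [-0.1 -0.1  0.5] [-0.   -0.02 -0.02] 1.0005147188236128
scene red [175.4 249.4] 54 [0.7347 0.0057] r 0.1496 ang -0.157
scene black [264.1 181.5] 268 [ 0.4556 -0.0583] r 0.1578 ang -2.555
scene black [174.8 245.6] 20 [0.7343 0.0054] r 0.1492 ang -0.159
(array([232.8, 180.9]), [230, 178, 6, 7, 34])
(array([339.8, 230.1]), [333, 224, 14, 13, 139])
(array([242.9, 302.2]), [220, 282, 46, 42, 1090])
```

View pics/t14.png

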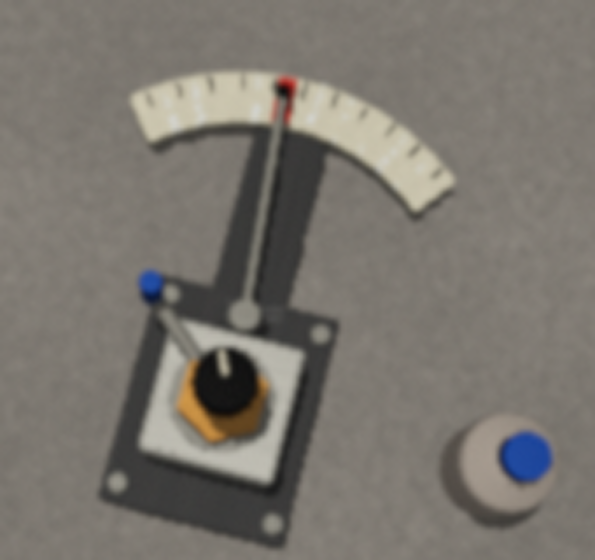

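View pics/s14.png

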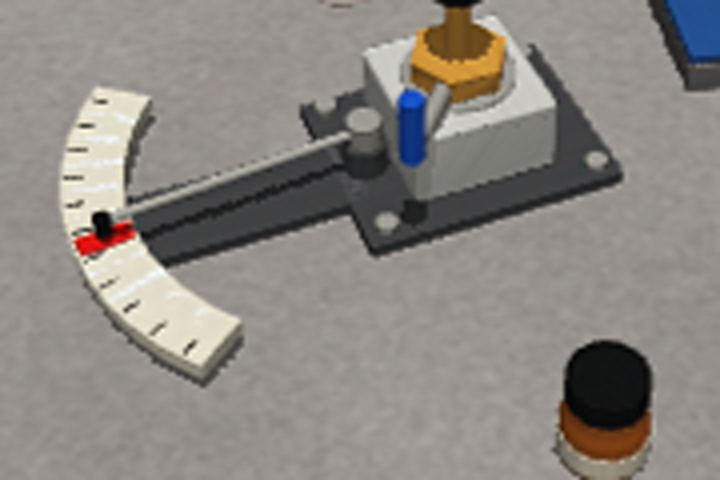

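The top view shows the tip on the red mark's centreline at crop (286,88). The offset outward along the mark is the parallax expected of a raised tip. The bystanders have not moved, and the gripper is clear. Handing in.

```bash
python3 - <<'E'
from h import *
print(onz('top',(190+286/3.5,100+89/3.5),.037), 'mark .7333 .0052')
from rig import ticket
print(ticket.hand_in())
E
```

```text
[0.73530595 0.00436026 0.037     ] mark .7333 .0052
the job is handed in; nothing more can be done
None
```

I handed the job in at about 38.7 s of the 72 s. The last checks put the arm's tip on the red mark with the nut up against its stop. The tooth force itself can't be measured, so the "tight" condition is inferred.

- **What I did:** I swung the lever about 50° anticlockwise and turned the knob about 137° anticlockwise. I then swung the lever back clockwise onto its stop, which first bit about 0.6 rad past the starting position.
- **Tightening:** The first push settled at about 11 N and peaked at 13.8 N. When I let go, the lever sprang back about 0.3 rad, to roughly where the stop was first felt. I regripped it and pushed again, to a settled 13.6 N, then eased back and released.
- **Tip position:** The tip was about 0.7 mm from the mark's centre in the scene view and about 2 mm in the top view. It did not shift during tightening.
- **Bystanders and clearance:** The bottle and case images were unchanged in the last top view, and the jar looked unmoved in the last scene view. The gripper was clear of everything, reading about 0.5 N.
- **Less certain:** After the second release the lever rested about 0.02 rad further back than after the first. From the measured stiffness I estimate roughly 2 N still pressing at the handle, and more at the tooth.

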